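# Drift a fuse holder into line and fit its second bolt

### The job

The fuse holder hangs loosely on one bolt, and its two empty holes are out of line with the hidden holes of the block beneath it. First work the drift pin (square head) down through the empty hole farther from the fitted bolt, feeling gently for the block's hole and so drawing the holder into line, until the pin's head sits flat on the plate; then, leaving the pin there, put the bolt (round head) fully home in the remaining hole and let go. Never force the pin or the bolt, and leave the jar, carton and spanner alone.

Things in the scene. Friction and masses are not known exactly. Their poses are not given: they have to be found in the camera images.
- pivot (a point): Centre of the fitted first bolt (dark round head 20 mm wide, 9 high) at the top face of the holder's level steel plate (6 mm thick, 135 x 175, top face 49 mm above the table). The plate only turns about this bolt, with friction: about 1.6 N sideways at hole A shifts it and it stays where left. Axes: the plate's, z up; hole A at (0,-125) mm, hole B at (-85,0) mm.
- hole_a (a point): Mouth centre (plate's top face) of the plate's hole A, 13 mm wide, for the drift pin, the hole farther from the pivot bolt; axes as pivot. The block beneath has an equal through hole, also 125 mm from the pivot, whose place is not measured: 4 to 13 mm from this one along the arc about the pivot, to the plate's +x side. Fingers closing along the plate's x clear the fuses.
- hole_b (a point): Mouth centre (plate's top face) of the plate's hole B, 13 mm wide, for the bolt; axes as pivot. The block's equal hole below it comes into line when the plate is drawn into line at hole A. Fingers closing along the plate's x clear the fuse block (stands on the plate, x -82 to -32 mm, y -98 to -32 mm from the pivot, 31 mm high) and the pivot bolt.
- drift_head (a point): Centre of the drift pin's square steel head (20 x 20 mm, 52 high); x, y square to its faces, z up. The shoulder (underside of head) is 26 mm below this point; the 12 mm round shank reaches 35 mm below the shoulder, its last 15 mm tapering to a flat 8 mm nose. 120 to 200 g; 10 N of push is ample. Starts in one of the tool block's two places, shoulder on the block's top.
- bolt_head (a point): Centre of the bolt's round steel head (22 mm wide, 52 high), z up. The underside of the head is 26 mm below this point; below it a plain round shank, 9 mm wide and 32 long, its last 6 mm tapered to a 5 mm nose; no thread, it is just pushed in. 95 to 160 g. Starts in the tool block's other place, underside of the head on the block's top.
- rack: Wooden tool block, 70 x 150 x 45 mm high, fixed; origin at the centre of its underside. Two holes 42 mm either side of its centre along its y, 15 mm wide, 40 deep; either may hold the pin.
- stand: The fixed assembly: grey base plate (190 x 210 x 12 mm) with a rigid dark steel block on it (30 mm thick, top face 42 mm above the table, 7 mm below the plate's top face; it does not move) and the fuse holder above. Origin on the table under the pivot bolt. Block and holder are each turned a few degrees from this base's yaw.
- drift: The drift pin; origin at the centre of the shoulder (underside of its head), z up, axes as drift_head.
- bolt: The bolt; origin at the centre of the underside of its head, z up.
- jar_mid (a point): Bystander: closed jar 60 mm wide, 85 mm high; point at its middle.
- carton_mid (a point): Bystander: small carton 90 x 60 x 40 mm; point at its middle.
- spanner_grip (a point): Bystander: spanner 160 mm long, lying flat; point on its handle.
Mind the look-alikes: they are no part of the job. What is shaped like the bolt but green or pink is not meant.

How it is judged:
On the way, in this order (a step that is already met when the one before it is completed fails the run):
1. the drift pin is home in hole A: its head flat on the plate, its shank through plate and block (z of drift_head in the frame of hole_a between 0.02 and 0.0285 m and horizontal distance between drift_head and hole_a below 0.004 m and angle between drift_head's own z axis and vertical below 0.08 rad), for 0.2 s.
2. the bolt is home in hole B while the drift pin stays home in hole A (all of step 1 and z of bolt_head in the frame of hole_b between 0.02 and 0.0285 m and horizontal distance between bolt_head and hole_b below 0.004 m and angle between bolt_head's own z axis and vertical below 0.08 rad), for 0.2 s.
At the end, for the whole second after the job is handed in: The drift pin stands in hole A and the bolt in hole B, each upright within about 4.5 degrees, centred within 4 mm, the underside of its head within 2.5 mm of the plate's top face, both let go and at rest (all of step 2 and linear speed of each of drift, bolt below 0.02 m/s); the robot touches nothing.
It fails at once if the drift pin is forced against the holder or the block (over 40 N) while its head is not yet home on the plate (contact force between drift and stand above 40 N and z of drift_head in the frame of hole_a above 0.029 m).
It fails at once if the bolt is forced against the holder or the block (over 40 N) while its head is not yet home on the plate (contact force between bolt and stand above 40 N and z of bolt_head in the frame of hole_b above 0.029 m).
It fails at once if the jar, carton or spanner is moved more than 20 mm (distance of any of jar_mid, carton_mid, spanner_grip from where it was at the start of the episode above 0.02 m).
It also fails if it takes over 64 s, if anything falls off the work surface, if the arm or the gripper's body presses on something with over 40 N, if the wrist force passes 120 N, or if a joint passes its speed limit or range.

### The arm

A 7-joint arm with a two-finger parallel gripper is mounted at the origin on the work surface. World frame = base frame: x ahead of the robot, y to its left, z up, the work surface at z = 0. Lengths are in m, angles in rad, forces in N, time in s.
With the tool pointing down it reaches from about 0.4 to 0.85 m from the base axis. Payload 4.5 kg.
Tool frame: the origin (TCP) lies midway between the tips of the shut fingers; the grasp point (between the pads) lies 19 mm behind it; z points along the fingers, y is the line along which they close (so a half turn about z gives the same grasp; the last joint's range is limited). The gripper opens to 88 mm and grips with 3 to 60 N. Pads are 18 mm wide; open, the fingers measure 123 mm over their backs; the gripper's body (75 mm by 187 mm) begins 45 mm behind the grasp point.
Start: joints at [1.172, 0.689, -0.195, 1.565, 0.157, 0.902, -0.215], TCP at [0.262, -0.567, 0.239] pointing down, gripper open.
Joint ranges: [-3.01, 3.01], [-0.46, 2.08], [-1.47, 1.51], [0.13, 2.56], [-1, 4.14], [0.04, 2.09], [-2.66, 2.66]. Speed limits (rad/s): [2.57, 2.57, 3.14, 3.14, 3.14, 3.14, 3.14].

### API

Orientations are given as a unit quaternion [x, y, z, w].
In Python, from plant import r, eyes, finish_job gives the robot as it stands. The module is installed in compiled form; this text tells all that it offers.
- The arm moves only by the tool move_arm, never from a script. Its argument "motion" is a list of rows, each a list of 7 numbers: the shift along the tool's x, y, z in mm, then the turn, a rotation vector about the tool's x, y, z in degrees, then the closure, from 0 (fully open) to 1 (shut). A call has 1 to 5 rows; each row is the pose to reach, as a shift and turn from the pose commanded when the call began, along the tool's axes at that moment; what a row does not reach only later rows make up. A row lasts 1/8 s, in which the tool goes at most 62.5 mm and 10.7 degrees, less where a joint would pass 70% of its speed; a pose out of reach is approached as far as the arm can. A call with a gripper value outside its range is refused whole. The fingers move at their own pace and stop on an object; "newtons" is the grip in N (left out, the last holds). Time passes only in rows, so rows that repeat a pose let the fingers close. It gives the time, the measured TCP pose, the force, the opening and the grip force at its end, in the units of the state.
- r.get_state(): the state, without advancing time (a new reading comes with each control period).
- eyes.snapshot(name): name is "side" or "top" or "wrist"; returns a dict with "frame" (420x560x3 uint8, red, green, blue), "z_map" (420x560 float32, m along the optical axis (not along the pixel's ray), 0 where there is no reading), "intrinsics" (3x3 intrinsics, pixels), "world_to_cam" (4x4, takes a point from world to camera coordinates). Camera axes: x right, y down, z forward; pixel columns grow to the right and rows downward; lengths in m; the calibration is good to about 2 mm. A picture is of the moment at which its call begins.
- finish_job(): hands the job in; it is judged then, once.
The state is a dict: "clock": time; "q": joint angles; "qd": joint speeds; "joint_torque": joint torques, N m; "tool_pos": TCP position; "eef_rot": TCP orientation; "contact_force": force on the tool from outside, world axes, zero at the start; "moment": the same for the moment, N m; "opening": opening from 0.0 (shut) to 1.0 (fully open); "finger_force": force on a finger pad.
Only numpy, scipy, OpenCV 4.12 (cv2) and the standard library are available. Lean on these libraries where they do the work, as an engineer would, in place of code of your own. Each camera call takes 0.05 s, during which the arm holds its last target. There are 200 camera calls.

## Working session

There is one attempt and no reset: what is moved stays moved. The work goes in short steps, Python scripts to look and compute and a tool call to move; the robot and the scene stay as the last step left them, time stands still between calls to the robot, and variables do not carry over. Pictures are saved under pics/ and viewed, at most 10 in all, crops included, and the job is handed in when it is done.

Besides the shell and the picture viewer there is one more tool, called after "Call:" in YAML: its name, and indented under it one key for each argument. move_arm: Moves the arm, as the interface text tells. Its arguments: {"type":"object","properties":{"motion":{"type":"array","items":{"type":"array","items":{"type":"number"}}},"newtons":{"type":"number"}},"required":["motion"]}

```bash
mkdir -p pics
cat > h.py <<'E'
import numpy as np, cv2
from plant import r, eyes, finish_job
def snap(n):
    s=eyes.snapshot(n); np.savez('last_%s.npz'%n,**s); return s
def pts(s):
    K=s['intrinsics'];T=np.linalg.inv(s['world_to_cam']);z=s['z_map']
    v,u=np.mgrid[:420,:560]
    P=np.stack([(u-K[0,2])/K[0,0]*z,(v-K[1,2])/K[1,1]*z,z],-1)
    W=P@T[:3,:3].T+T[:3,3]; W[z==0]=np.nan; return W
def ray(s,u,v,h):
    K=s['intrinsics'];T=np.linalg.inv(s['world_to_cam'])
    d=T[:3,:3]@np.array([(u-K[0,2])/K[0,0],(v-K[1,2])/K[1,1],1]);o=T[:3,3]
    return o+d*(h-o[2])/d[2]
def bgr(s): return cv2.cvtColor(np.ascontiguousarray(s['frame']),cv2.COLOR_RGB2BGR)
E
python3 - <<'E'
from h import *
a=snap('top');b=snap('side')
cv2.imwrite('pics/top.png',bgr(a));cv2.imwrite('pics/side.png',bgr(b))
st=r.get_state();print(st)
for s in(a,b):
  T=np.linalg.inv(s['world_to_cam']);print(s['intrinsics'],T)
E
```

```text
{'clock': 0.1, 'q': array([ 1.1717905 ,  0.68990971, -0.19454611,  1.56621787,  0.1573296 ,
        0.9024971 , -0.21508643]), 'qd': array([ 0.00073782, -0.0005514 , -0.00075076, -0.00263319, -0.00057016,
        0.00054492,  0.0002338 ]), 'joint_torque': array([-3.05907815e-03, -5.28504002e+01, -1.27127666e+00, -1.53839582e+01,
       -5.25293592e-02,  2.00318274e-03,  4.97040719e-05]), 'tool_pos': array([ 0.26187097, -0.56688   ,  0.23799081]), 'eef_rot': array([ 9.76662311e-01,  2.14779098e-01, -2.35604028e-04, -7.83507841e-04]), 'contact_force': array([-0.96292044,  0.67166668,  0.08104735]), 'moment': array([0.04020268, 0.03418261, 0.01692604]), 'finger_force': 0.0, 'opening': 0.9974753289964127}
[[421.33467904   0.         278.56106591]
 [  0.         421.33467904 216.24080156]
 [  0.           0.           1.        ]] [[-1.45125087e-01 -9.64968081e-01  2.18575644e-01  2.43799804e-01]
 [-9.89413044e-01  1.41703047e-01 -3.13380611e-02 -1.65594653e-03]
 [-7.32605962e-04 -2.20809532e-01 -9.75316674e-01  1.07975555e+00]
 [ 0.00000000e+00  0.00000000e+00  0.00000000e+00  1.00000000e+00]]
[[420.1708834    0.         282.26676466]
 [  0.         420.1708834  204.45646169]
 [  0.           0.           1.        ]] [[-0.80599084 -0.32994183  0.49144395 -0.00427758]
 [-0.59161468  0.42201303 -0.68694765  0.62717722]
 [ 0.01925702 -0.84441897 -0.53533707  0.60774894]
 [ 0.          0.          0.          1.        ]]
```

View pics/top.png

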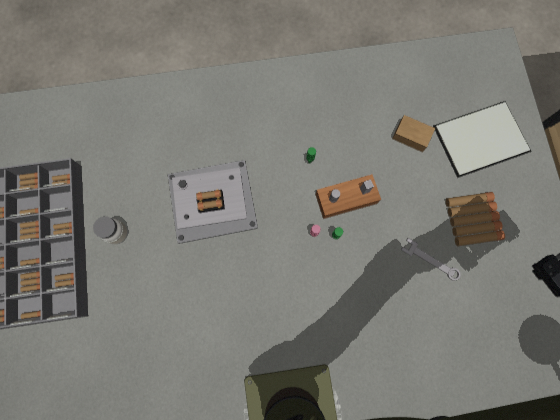

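View pics/side.png

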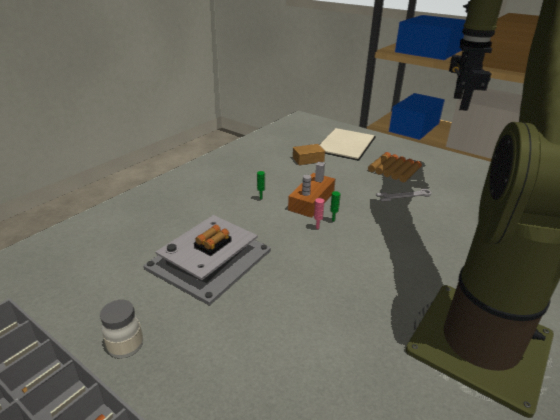

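Top view: stand at (212,200), with the pivot bolt at about (182,184), hole A at about (231,177) and hole B at about (186,216). The rack at (348,196) holds two grey heads, (336,194) and (368,185). Look-alikes are green at (311,154) and (338,232) and pink at (316,230). I'll make a close crop to tell square from round.

Run:
```python
from h import *
a=dict(np.load('last_top.npz'));b=dict(np.load('last_side.npz'))
A=cv2.resize(bgr(a)[165:225,305:390],None,fx=4.6,fy=4.6,interpolation=3)
A2=cv2.resize(bgr(a)[155:245,160:265],None,fx=3.7,fy=3.7,interpolation=3)
B=cv2.resize(bgr(b)[150:225,285:345],None,fx=4.6,fy=4.6,interpolation=3)
c=np.zeros((600,800,3),np.uint8)
c[:A.shape[0],:A.shape[1]]=A
c[:B.shape[0],400:400+B.shape[1]]=B
A2=A2[:320];c[280:280+min(320,A2.shape[0]),:A2.shape[1]]=A2
cv2.imwrite('pics/crop.png',c)
W=pts(a)
for n,(u,v) in dict(h1=(336,194),h2=(368,185),piv=(182,183),A=(231,177),B=(186,216),pl=(205,180),rk=(352,197)).items(): print(n,W[v,u],ray(a,u,v,.049))
# tops of heads
z=W[...,2]
m=((z>.08)&(z<.115)).astype(np.uint8); m[:, :300]=0; m[:,400:]=0; m[:160]=0;m[260:]=0
n,l,s,c=cv2.connectedComponentsWithStats(m)
for i in range(1,n):
  if s[i,4]>8: P=W[l==i]; print(s[i],c[i],np.median(P,0), np.unique(np.round(P[:,2],3)))
```

```text
h1 [ 0.49840568 -0.1787493   0.09717235] [ 0.51088804 -0.18743152  0.049     ]
h2 [ 0.50878249 -0.25902999  0.09970803] [ 0.5224928  -0.27234662  0.049     ]
piv [0.59336158 0.1947109  0.05896171] [0.59677288 0.1966272  0.049     ]
A [0.59737317 0.07143755 0.04060869] [0.594518   0.07084731 0.049     ]
B [0.51102455 0.19629676 0.0417369 ] [0.50915476 0.19491167 0.049     ]
pl [0.59620319 0.13763454 0.04900572] [0.59620515 0.13763532 0.049     ]
rk [ 0.49812939 -0.22696547  0.04532051] [ 0.49722474 -0.22616404  0.049     ]
[362 180  12  11  83] [367.68674699 184.84337349] [ 0.51116962 -0.25902999  0.09506107] [0.082 0.083 0.085 0.086 0.087 0.089 0.091 0.092 0.093 0.094 0.095 0.096
 0.097 0.098 0.099 0.1  ]
[331 189   9  11  73] [335.10958904 193.90410959] [ 0.4997389  -0.17698456  0.09540841] [0.082 0.086 0.087 0.088 0.089 0.09  0.091 0.092 0.093 0.094 0.095 0.096
 0.097 0.098 0.099 0.1   0.101]
[312 225   9   9  58] [315.62068966 228.82758621] [ 0.42413152 -0.11734482  0.08322016] [0.08  0.081 0.082 0.083 0.084 0.085 0.086 0.088]
[334 227   9   9  59] [338.33898305 231.3220339 ] [ 0.40926232 -0.17076723  0.08288383] [0.08  0.081 0.082 0.083 0.084 0.085 0.086 0.087]
```

View pics/crop.png

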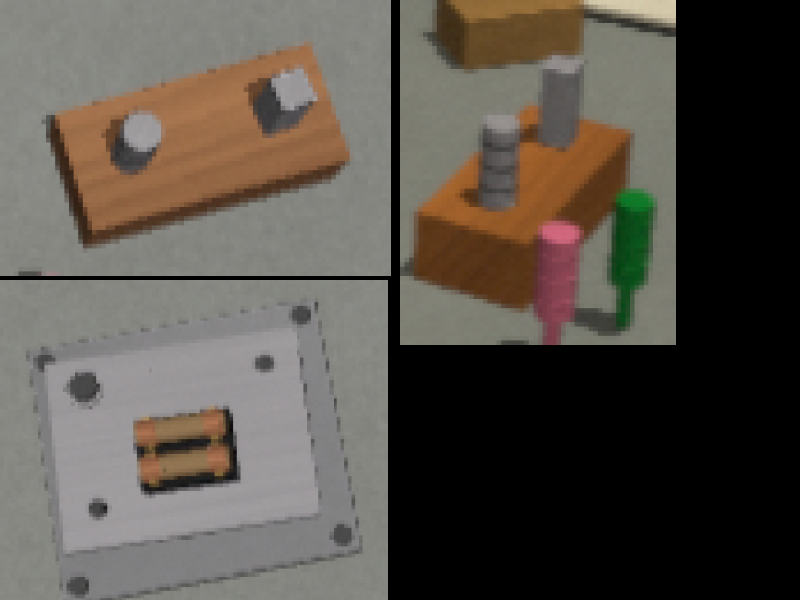

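The crop shows the square head (drift pin) at top pixel ≈(368.7,184.1) and the round ribbed head (bolt) at ≈(335.9,193.7). The green and pink items are free-standing decoys. First I'll move above the pin and measure with the wrist camera.

```bash
cat >> h.py <<'E'
from scipy.spatial.transform import Rotation as R
def go(x,y,z,yaw):
    st=r.get_state();Q=R.from_quat(st['eef_rot'])
    G=R.from_euler('z',yaw,degrees=True)*R.from_euler('x',180,degrees=True)
    d=np.array([x,y,z])-st['tool_pos']
    print('t',round(st['clock'],2),'pos',st['tool_pos'].round(4),'yaw',round(np.degrees(np.arctan2(*Q.as_matrix()[1::-1,0])),2),'F',st['contact_force'].round(2),
      'shift',(Q.inv().apply(d)*1000).round(1),'turn',np.degrees((Q.inv()*G).as_rotvec()).round(1))
E
python3 - <<'E'
from h import *
a=dict(np.load('last_top.npz'))
print(ray(a,368.7,184.1,.097),ray(a,335.9,193.7,.097),ray(a,231.4,177.4,.049),ray(a,186.5,216.6,.049))
d=ray(a,368.7,184.1,.097); go(d[0],d[1],.21,96.5)
E
```

```text
[ 0.51151102 -0.26186328  0.097     ] [ 0.4992278 -0.1786727  0.097    ] [0.59330312 0.06996261 0.049     ] [0.50743475 0.19382053 0.049     ]
t 0.1 pos [ 0.2619 -0.5669  0.238 ] yaw 24.81 F [-0.96  0.67  0.08] shift [ 354.6 -172.1   28.2] turn [ -0.1  -0.1 -71.7]
```

Call:
move_arm:
  motion:
    - [355,-172,28,0,0,-72,0]
    - [355,-172,28,0,0,-72,0]
    - [355,-172,28,0,0,-72,0]
    - [355,-172,28,0,0,-72,0]
    - [355,-172,28,0,0,-72,0]

```text
clock: 0.72
tool_pos: [0.4606, -0.3247, 0.2163]
eef_rot: [0.772, 0.635, -0.0, -0.0]
contact_force: [0.9, 0.1, 0.1]
opening: 1.0
finger_force: 0.0
```

Run:
```python
from h import *
go(.5115,-.2619,.21,96.5)
```

```text
t 0.72 pos [ 0.4606 -0.3247  0.2163] yaw 78.86 F [0.94 0.08 0.12] shift [71.5 37.8  6.3] turn [ -0.    0.  -17.6]
```

Call:
move_arm:
  motion:
    - [71,38,6,0,0,-17.6,0]
    - [71,38,6,0,0,-17.6,0]
    - [71,38,6,0,0,-17.6,0]
    - [71,38,6,0,0,-17.6,0]

```text
clock: 1.23
tool_pos: [0.5099, -0.266, 0.2103]
eef_rot: [0.67, 0.742, -0.001, -0.0]
contact_force: [-0.5, -1.9, 0.6]
opening: 0.997
finger_force: 0.0
```

Run:
```python
from h import *
go(.5115,-.2619,.21,96.5)
s=snap('wrist');cv2.imwrite('pics/w1.png',bgr(s))
T=np.linalg.inv(s['world_to_cam']);print(T.round(3),s['intrinsics'][0])
for p in [(.5115,-.2619,.097),(.4992,-.1787,.097)]:
  q=s['world_to_cam']@np.array([*p,1]);print(s['intrinsics']@q[:3]/q[2])
```

```text
t 1.23 pos [ 0.5099 -0.266   0.2103] yaw 95.87 F [-0.53 -1.88  0.6 ] shift [3.9 2.  0.3] turn [-0.1  0.1 -0.6]
[[ 0.995  0.098  0.029  0.502]
 [ 0.102 -0.953 -0.286 -0.193]
 [-0.001  0.287 -0.958  0.356]
 [ 0.     0.     0.     1.   ]] [369.84009662   0.         277.43190052]
[281.3814502  203.36177293   1.        ]
[276.08209798  80.33004415   1.        ]
```

View pics/w1.png

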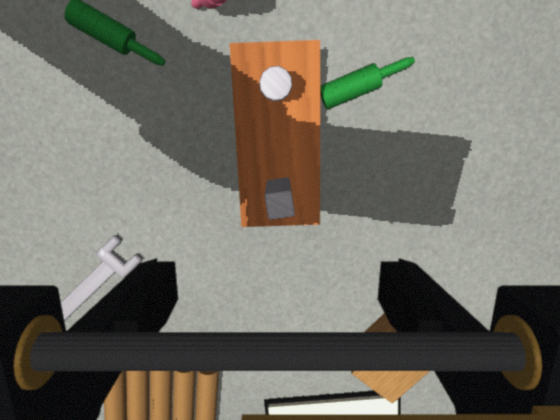

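The wrist view shows the bolt's round top at about (275,83) and the pin's square top, in shadow, at about (280,204). A green decoy lies beside the rack and is not touched.

Run:
```python
from h import *
s=dict(np.load('last_wrist.npz'));W=pts(s);z=W[...,2]
for n,(u0,u1,v0,v1) in dict(d=(255,305,170,228),b=(250,300,60,110)).items():
  w=z[v0:v1,u0:u1];print(n,np.nanpercentile(w,[50,90,99]))
  m=(w>np.nanpercentile(w,97)-.003).astype(np.uint8)
  c=max(cv2.findContours(m,0,1)[0],key=cv2.contourArea)+np.array([u0,v0]);
  g=np.array([ray(s,*p[0],.097)[:2]*1000 for p in c],np.float32)
  print(cv2.minAreaRect(c),cv2.minAreaRect(g), cv2.minEnclosingCircle(g))
g=cv2.cvtColor(bgr(s),6);print(g[176:224:3,279],g[180:220:4,262:300:3])
go(.5115,-.2619,.21,96.5)
```

```text
d [0.04519665 0.0967653  0.09780744]
((279.2599792480469, 204.32000732421875), (26.4457950592041, 27.294322967529297), 81.8698959350586) ((510.09881591796875, -262.87823486328125), (19.72620964050293, 19.849021911621094), 14.38264274597168) ((510.3270263671875, -262.94677734375), 13.162490844726562)
b [0.04529152 0.0970141  0.09807491]
((275.5, 82.5), (33.0, 31.0), 90.0) ((498.9578552246094, -180.2075653076172), (20.55556297302246, 20.575944900512695), 5.8515448570251465) ((498.88201904296875, -180.3328094482422), 10.680742263793945)
[ 77  68  67  69  66  74 105 105 105 102 105 105 103 102  68  66] [[ 77  75  69  68  69  68  69  67  66  69  75  81  82]
 [ 74  76  67  70  68  66  64  67  69  65  79  79  83]
 [ 74  73  70  67  66  66  69  61  64  64  77  76  84]
 [ 72  67  70  73  75  86  92  95  98  98  79  79  81]
 [ 73  90 105 108 107 106 105 104 106 107  78  78  76]
 [ 70  84 108 101 101 103 108 110 106 105  89  80  77]
 [ 72  82 101 107 107 103 100 100 103 105  92  81  79]
 [ 68  74  98 105 102 104 103 108 104  99  94  76  76]
 [ 66  71  96 104 103 100 101 100 103 106 101  81  77]
 [ 68  68  88 103 105 101 102 100  87  94  77  81  79]]
t 1.27 pos [ 0.5098 -0.2663  0.2104] yaw 95.85 F [-0.27  0.27 -0.02] shift [4.2 2.2 0.4] turn [-0.1  0.1 -0.6]
```

Run:
```python
from h import *
go(.5107,-.2625,.056,104.4)
```

```text
t 1.27 pos [ 0.5098 -0.2663  0.2104] yaw 95.85 F [-0.27  0.27 -0.02] shift [  3.9   1.5 154.4] turn [-0.1  0.1 -8.5]
```

Call:
move_arm:
  motion:
    - [3.9,1.5,40,0,0,-8.5,0]
    - [3.9,1.5,90,0,0,-8.5,0]
    - [3.9,1.5,130,0,0,-8.5,0]
    - [3.9,1.5,154,0,0,-8.5,0]
    - [3.9,1.5,154,0,0,-8.5,0]

```text
clock: 1.9
tool_pos: [0.5102, -0.2615, 0.0552]
eef_rot: [0.613, 0.79, -0.001, -0.002]
contact_force: [-0.2, -0.3, 0.5]
opening: 1.001
finger_force: 0.0
```

Run:
```python
from h import *
go(.5107,-.2625,.056,104.4)
```

```text
t 1.9 pos [ 0.5102 -0.2615  0.0552] yaw 104.45 F [-0.19 -0.34  0.48] shift [-1.1  0.3 -0.8] turn [-0.2 -0.1  0.1]
```

Call:
move_arm:
  motion:
    - [-1,0.3,-1,0,0,0,0.5]
    - [-1,0.3,-1,0,0,0,1]
    - [-1,0.3,-1,0,0,0,1]
    - [-1,0.3,-1,0,0,0,1]
    - [-1,0.3,-1,0,0,0,1]
  newtons: 40

```text
clock: 2.52
tool_pos: [0.5129, -0.2613, 0.0578]
eef_rot: [0.611, 0.791, -0.0, 0.0]
contact_force: [-0.6, -0.2, -1.0]
opening: 0.453
finger_force: 0.0
```

Call:
move_arm:
  motion:
    - [0,0,0,0,0,0,1]
    - [0,0,0,0,0,0,1]
    - [0,0,0,0,0,0,1]
    - [0,0,0,0,0,0,1]
    - [0,0,0,0,0,0,1]
  newtons: 40

```text
clock: 3.15
tool_pos: [0.5121, -0.2613, 0.0575]
eef_rot: [0.612, 0.791, -0.001, -0.0]
contact_force: [-2.6, -0.1, 2.3]
opening: 0.222
finger_force: 40.0
```

Run:
```python
from h import *
go(.5107,-.2625,.056,104.4)
```

```text
t 3.15 pos [ 0.5121 -0.2613  0.0575] yaw 104.6 F [-2.58 -0.08  2.34] shift [-0.8 -1.6  1.5] turn [-0.1 -0.   0.2]
```

Call:
move_arm:
  motion:
    - [0,0,-20,0,0,0,1]
    - [0,0,-60,0,0,0,1]
    - [0,0,-100,0,0,0,1]
    - [0,0,-140,0,0,0,1]
    - [0,0,-140,0,0,0,1]

```text
clock: 3.78
tool_pos: [0.5155, -0.2614, 0.2004]
eef_rot: [0.611, 0.791, 0.002, 0.003]
contact_force: [0.2, 0.3, -2.3]
opening: 0.222
finger_force: 40.0
```

Run:
```python
from h import *
go(.5933,.07,.2,90)
s=snap('wrist');cv2.imwrite('pics/w2.png',bgr(s))
```

```text
t 3.77 pos [ 0.5155 -0.2614  0.2004] yaw 104.61 F [ 0.21  0.29 -2.35] shift [3.010e+02 1.589e+02 3.000e-01] turn [ 0.4  0.2 14.6]
```

Call:
move_arm:
  motion:
    - [253,146,0,0.4,0.2,14.6,1]
    - [253,146,0,0.4,0.2,14.6,1]
    - [253,146,0,0.4,0.2,14.6,1]
    - [253,146,0,0.4,0.2,14.6,1]
    - [253,146,0,0.4,0.2,14.6,1]

```text
clock: 4.45
tool_pos: [0.5898, 0.0245, 0.1957]
eef_rot: [0.706, 0.709, -0.002, -0.005]
contact_force: [0.9, -0.8, -1.8]
opening: 0.222
finger_force: 40.0
```

Call:
move_arm:
  motion:
    - [0,0,0,0,0,0,1]
    - [0,0,0,0,0,0,1]
    - [0,0,0,0,0,0,1]

```text
clock: 4.82
tool_pos: [0.5896, 0.0183, 0.1966]
eef_rot: [0.708, 0.706, -0.003, -0.004]
contact_force: [0.1, -0.2, -1.7]
opening: 0.224
finger_force: 40.0
```

Run:
```python
from h import *
go(.5933,.02,.2,90)
s=snap('wrist');cv2.imwrite('pics/w2.png',bgr(s))
q=s['world_to_cam']@np.array([.5933,.07,.049,1]);q=s['intrinsics']@q[:3]/q[2];print(q)
```

```text
t 4.83 pos [0.5896 0.0183 0.1966] yaw 89.86 F [ 0.13 -0.19 -1.74] shift [ 1.8  3.7 -3.4] turn [-0.5 -0.1 -0.1]
[284.45196715 132.68678677   1.        ]
```

View pics/w2.png

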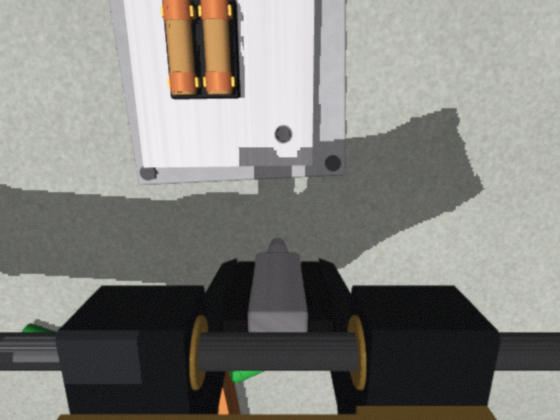

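Wrist view: hole A is at about (283,134), and the pin hangs upright in the jaws with its nose at about (277,241).

Run:
```python
from h import *
s=dict(np.load('last_wrist.npz'));g=cv2.cvtColor(bgr(s),6)
print(g[124:145,272:296])
m=(g[120:148,268:300]<150).astype(np.uint8)
c=max([k for k in cv2.findContours(m,0,1)[0]],key=cv2.contourArea)+np.array([268,120])
print(cv2.boundingRect(c),cv2.fitEllipse(c)); e=cv2.fitEllipse(c)
p=ray(s,*e[0],.049);print('holeA',p)
print(g[234:262:2,262:294:2])
print('nose', [ray(s,277,v,.149) for v in(238,240,242)])
W=pts(s)[:,:,2]; print(W[124:145:2,274:294:2].round(3))
```

```text
[[234 236 235 235 233 234 232 228 226 221 217 211 216 220 228 229 232 234
  233 235 234 234 233 232]
 [234 235 234 234 234 230 222 202 188 178 168 156 164 177 188 204 223 229
  233 234 233 233 231 232]
 [235 236 234 233 230 211 178 144 132 119 116 110 112 121 137 162 191 214
  228 234 232 234 232 232]
 [234 235 234 230 213 173 124 100  98  95  96  94  94  93 107 124 150 186
  217 230 233 233 232 233]
 [235 235 233 219 175 119  84  83  91  89  93  91  94  91  98 101 118 151
  187 218 230 233 233 232]
 [236 235 228 194 134  80  62  81  88  88  90  93  89  94  95  94  97 113
  149 196 229 233 232 233]
 [234 234 219 162 100  65  65  85  88  90  92  93  91  92  91  93  91  85
  125 182 219 231 233 232]
 [235 231 208 142  85  75  81  88  88  88  90  93  92  90  95  91  88  80
  102 158 209 230 232 231]
 [234 226 188 123  76  82  88  91  88  87  91  88  92  93  96  92  86  77
   95 139 199 227 231 231]
 [233 226 178 114  74  81  86  89  87  88  91  88  92  93  91  91  84  74
   82 129 190 225 232 233]
 [235 226 176 110  70  82  86  90  87  86  90  93  90  91  95  92  87  75
   81 124 189 22
[... 2259 characters left out ...]
   ])]
[[0.047 0.048 0.049 0.047 0.049 0.05  0.048 0.049 0.048 0.049]
 [0.048 0.049 0.049 0.047 0.041 0.042 0.042 0.049 0.048 0.049]
 [0.047 0.049 0.042 0.042 0.04  0.041 0.042 0.04  0.048 0.048]
 [0.049 0.042 0.042 0.042 0.042 0.042 0.042 0.042 0.04  0.048]
 [0.047 0.042 0.042 0.042 0.042 0.043 0.042 0.042 0.012 0.049]
 [0.048 0.042 0.042 0.041 0.041 0.043 0.043 0.042 0.023 0.048]
 [0.048 0.041 0.042 0.042 0.041 0.042 0.043 0.043 0.041 0.049]
 [0.05  0.048 0.042 0.042 0.042 0.042 0.042 0.041 0.045 0.049]
 [0.048 0.048 0.044 0.041 0.042 0.042 0.043 0.044 0.048 0.048]
 [0.049 0.048 0.048 0.047 0.046 0.046 0.047 0.049 0.048 0.049]
 [0.049 0.049 0.049 0.049 0.048 0.048 0.049 0.049 0.049 0.049]]
```

The depth inside hole A's right edge drops to 0.012–0.023 near pixel (289,133). So the block hole begins about 4.5 mm to the +x side of centre, which puts the offset at about 11 mm. Moving to just above hole A.

Run:
```python
from h import *
go(.593,.0713,.11,90)
```

```text
t 4.88 pos [0.5898 0.0184 0.197 ] yaw 89.86 F [-0.55 -0.31 -2.9 ] shift [52.8  3.8 87. ] turn [-0.5 -0.1 -0.1]
```

Call:
move_arm:
  motion:
    - [30,2,20,-0.4,0,0,1]
    - [53,3.8,50,-0.4,0,0,1]
    - [53,3.8,87,-0.4,0,0,1]
    - [53,3.8,87,-0.4,0,0,1]
    - [53,3.8,87,-0.4,0,0,1]

```text
clock: 5.5
tool_pos: [0.5942, 0.0727, 0.1117]
eef_rot: [0.708, 0.707, 0.001, -0.0]
contact_force: [0.7, -0.7, -1.3]
opening: 0.221
finger_force: 40.0
```

Run:
```python
from h import *
go(.593,.0713,.0995,90)
s=snap('wrist');b=snap('side');t=snap('top')
c=np.zeros((600,800,3),np.uint8)
c[:300,:400]=cv2.resize(bgr(s)[120:270,180:380],None,fx=2,fy=2,interpolation=3)
c[:400,400:]=cv2.resize(bgr(b)[190:290,160:260],(400,400),interpolation=3)
c[300:,:400]=cv2.resize(bgr(t)[150:225,170:270],(400,300),interpolation=3)
cv2.imwrite('pics/a1.png',c)
```

```text
t 5.5 pos [0.5942 0.0727 0.1117] yaw 89.92 F [ 0.71 -0.69 -1.27] shift [-1.5 -1.2 12.2] turn [ 0.1 -0.1 -0.1]
```

View pics/a1.png

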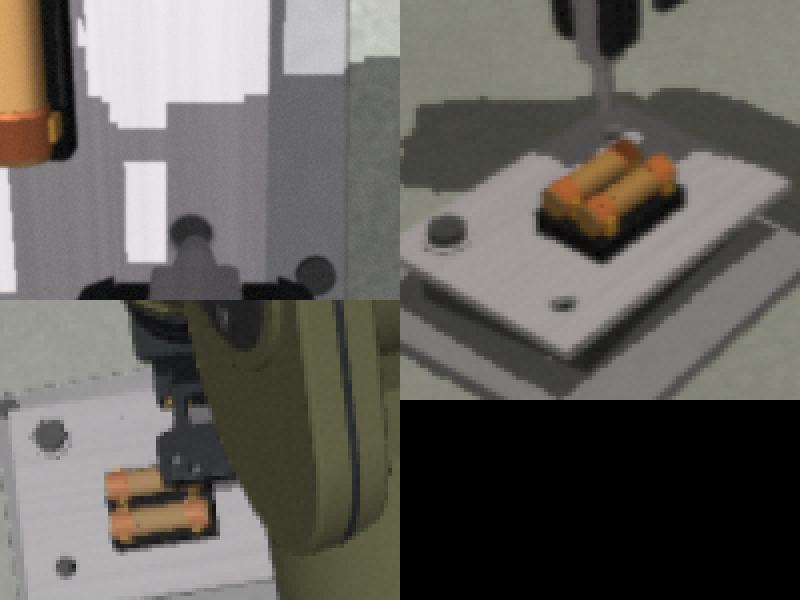

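The wrist crop shows the hole's dark ellipse right behind the pin nose, at full pixel about (276,236). The side crop shows the pin over the plate's far corner hole. Checking the numbers.

Run:
```python
from h import *
s=dict(np.load('last_wrist.npz'));g=cv2.cvtColor(bgr(s),6)
print(g[224:256,262:292])
z=.0642
for n,p,h in [('holeL',(264.5,236),.049),('holeR',(286.5,236),.049),('holetop',(275.5,227),.049),('nosetop',(276,240),z)]: print(n,ray(s,*p,h).round(4))
```

```text
[[214 158 126 125 119 124 121 120 124 121 121 119 123 124 122 124 121 122
  122 121 124 125 125 123 125 124 126 127 127 131]
 [214 157 126 123 122 123 122 122 122 119 121 122 121 123 123 121 119 125
  123 125 123 124 124 125 123 123 127 126 129 126]
 [216 157 125 123 121 119 121 122 119 115 114 111 106 106 111 108 113 117
  122 124 124 125 125 125 125 124 129 129 125 128]
 [216 158 125 121 122 118 117 115 103 102  93  86  79  80  83  87  91 102
  112 113 120 124 127 125 124 126 127 129 129 124]
 [216 155 128 121 122 116 106  97  82  68  64  60  56  57  60  62  63  73
   86  99 112 121 122 125 124 125 126 130 129 127]
 [217 157 125 120 117 104  91  73  62  52  46  48  48  48  46  49  50  55
   62  75  91 108 121 125 126 123 128 128 128 127]
 [215 158 121 118 104  88  67  53  45  46  43  50  48  45  48  46  46  48
   50  55  69  88 111 122 127 125 125 130 130 127]
 [217 156 121 107  93  64  53  44  41  39  44  48  44  47  46  48  48  48
   48  49  47  69  94 114 121 125 128 126 131 127]
 [215 156 113  98  72  54  45  41  47  44  43  46  49  43  42  46  50  45
   52  44  44  54  76  98 
[... 2320 characters left out ...]
  80  80  83  85  85  84  84
   82  82  83  81  81  79  80  89 106 120 123 119]
 [122 118 113 110  90  78  80  81  79  77  82  85  87  84  86  87  87  85
   84  83  82  79  79  81  77  79  90 109 104 104]
 [ 96  96  90  91  85  84  81  80  77  80  81  83  85  84  81  83  82  85
   83  80  79  83  82  80  77  79  77  88  85  83]
 [ 82  88  86  83  79  78  80  79  75  80  78  82  83  82  81  81  84  82
   83  84  78  80  81  79  78  78  77  79  74  80]
 [ 81  81  82  84  79  81  81  82  81  79  82  83  81  84  83  79  83  81
   82  79  79  80  77  81  77  78  76  77  77  77]]
holeL [0.5859 0.0703 0.049 ]
holeR [0.599  0.0702 0.049 ]
holetop [0.5925 0.0759 0.049 ]
nosetop [0.5928 0.0734 0.0642]
```

Call:
move_arm:
  motion:
    - [-1.5,-1.3,4,0,0,0,1]
    - [-1.5,-1.3,10,0,0,0,1]
    - [-1.5,-1.3,16,0,0,0,1]
    - [-1.5,-1.3,20,0,0,0,1]
    - [-1.5,-1.3,20,0,0,0,1]

```text
clock: 6.28
tool_pos: [0.5919, 0.0721, 0.0902]
eef_rot: [0.707, 0.707, 0.0, -0.001]
contact_force: [0.5, -0.6, -2.5]
opening: 0.224
finger_force: 40.0
```

Run:
```python
from h import *
go(.593,.0713,.089,90)
```

```text
t 6.28 pos [0.5919 0.0721 0.0902] yaw 90.01 F [ 0.48 -0.61 -2.53] shift [-0.8  1.1  1.2] turn [-0.1 -0.1  0. ]
```

Call:
move_arm:
  motion:
    - [0,2,0,0,0,0,1]
    - [0,4,0,0,0,0,1]
    - [0,6,0,0,0,0,1]
    - [0.3,8,0,0,0,0,1]
    - [0.3,8,0,0,0,0,1]

```text
clock: 6.9
tool_pos: [0.6003, 0.0724, 0.0907]
eef_rot: [0.707, 0.707, 0.001, -0.001]
contact_force: [-1.5, -0.9, -2.7]
opening: 0.221
finger_force: 40.0
```

Call:
move_arm:
  motion:
    - [0,0,0,0,0,0,1]
    - [0,0,0,0,0,0,1]

```text
clock: 7.15
tool_pos: [0.6002, 0.0724, 0.0907]
eef_rot: [0.707, 0.707, 0.001, -0.001]
contact_force: [-1.3, 0.2, -1.7]
opening: 0.22
finger_force: 40.0
```

Call:
move_arm:
  motion:
    - [0,0,1,0,0,0,1]
    - [0,0,2,0,0,0,1]
    - [0,0,2,0,0,0,1]

```text
clock: 7.52
tool_pos: [0.6003, 0.0724, 0.0893]
eef_rot: [0.707, 0.707, 0.001, -0.001]
contact_force: [-2.3, -1.3, 4.2]
opening: 0.226
finger_force: 40.0
```

Call:
move_arm:
  motion:
    - [0,0.7,0,0,0,0,1]
    - [0,1.4,0,0,0,0,1]
    - [0,2,0,0,0,0,1]
    - [0,2,0,0,0,0,1]

```text
clock: 8.02
tool_pos: [0.6008, 0.0724, 0.089]
eef_rot: [0.707, 0.707, -0.0, -0.002]
contact_force: [-4.7, -1.0, 7.9]
opening: 0.224
finger_force: 40.0
```

Call:
move_arm:
  motion:
    - [0,0.7,-0.5,0,0,0,1]
    - [0,1.4,-0.5,0,0,0,1]
    - [0,2,-0.5,0,0,0,1]
    - [0,2,-0.5,0,0,0,1]

```text
clock: 8.52
tool_pos: [0.6042, 0.0726, 0.089]
eef_rot: [0.707, 0.707, 0.001, -0.001]
contact_force: [-1.0, -0.8, -0.8]
opening: 0.221
finger_force: 40.0
```

Call:
move_arm:
  motion:
    - [0,0,1,0,0,0,1]
    - [0,0,2,0,0,0,1]
    - [0,0,2,0,0,0,1]

```text
clock: 8.9
tool_pos: [0.6043, 0.0724, 0.087]
eef_rot: [0.707, 0.707, 0.001, -0.001]
contact_force: [-1.3, -2.1, -1.1]
opening: 0.221
finger_force: 40.0
```

Call:
move_arm:
  motion:
    - [0,0,1.5,0,0,0,1]
    - [0,0,3,0,0,0,1]
    - [0,0,4,0,0,0,1]
    - [0,0,4,0,0,0,1]

```text
clock: 9.4
tool_pos: [0.604, 0.0723, 0.083]
eef_rot: [0.707, 0.707, 0.001, -0.001]
contact_force: [-1.4, -2.5, -0.7]
opening: 0.219
finger_force: 40.0
```

Call:
move_arm:
  motion:
    - [-0.5,0,1.5,0,0,0,1]
    - [-0.5,0,3,0,0,0,1]
    - [-0.5,0,4,0,0,0,1]
    - [-0.5,0,4,0,0,0,1]

```text
clock: 9.9
tool_pos: [0.604, 0.072, 0.079]
eef_rot: [0.707, 0.707, 0.001, -0.001]
contact_force: [-1.0, -2.3, -1.4]
opening: 0.226
finger_force: 40.0
```

Call:
move_arm:
  motion:
    - [-0.7,0,1.5,0,0,0,1]
    - [-0.7,0,3,0,0,0,1]
    - [-0.7,0,4,0,0,0,1]
    - [-0.7,0,4,0,0,0,1]

```text
clock: 10.4
tool_pos: [0.6042, 0.0717, 0.0751]
eef_rot: [0.707, 0.707, 0.001, -0.001]
contact_force: [-0.9, -0.8, -2.1]
opening: 0.221
finger_force: 40.0
```

Call:
move_arm:
  motion:
    - [0,0,1.5,0,0,0,1]
    - [0,0,3,0,0,0,1]
    - [0,0,4.5,0,0,0,1]
    - [0,0,5,0,0,0,1]
    - [0,0,5,0,0,0,1]

```text
clock: 11.02
tool_pos: [0.6042, 0.0715, 0.0701]
eef_rot: [0.707, 0.707, 0.001, -0.001]
contact_force: [-0.0, 0.1, -1.4]
opening: 0.221
finger_force: 40.0
```

Call:
move_arm:
  motion:
    - [0,0,1.5,0,0,0,1]
    - [0,0,3,0,0,0,1]
    - [0,0,4.5,0,0,0,1]
    - [0,0,6,0,0,0,1]
    - [0,0,6,0,0,0,1]

```text
clock: 11.65
tool_pos: [0.6042, 0.0715, 0.064]
eef_rot: [0.707, 0.707, 0.001, -0.001]
contact_force: [0.3, -0.4, -3.3]
opening: 0.224
finger_force: 40.0
```

Call:
move_arm:
  motion:
    - [0,0,1,0,0,0,1]
    - [0,0,2,0,0,0,1]
    - [0,0,3,0,0,0,1]
    - [0,0,3,0,0,0,1]

```text
clock: 12.15
tool_pos: [0.6043, 0.0715, 0.0615]
eef_rot: [0.707, 0.707, 0.001, -0.001]
contact_force: [-1.1, -0.5, 2.0]
opening: 0.221
finger_force: 40.0
```

Call:
move_arm:
  motion:
    - [0,0,0,0,0,0,0.4]
    - [0,0,0,0,0,0,0.4]
    - [0,0,0,0,0,0,0.4]
    - [0,0,0,0,0,0,0.4]

```text
clock: 12.65
tool_pos: [0.6041, 0.0714, 0.0611]
eef_rot: [0.707, 0.707, 0.001, -0.001]
contact_force: [-0.3, 0.1, 0.4]
opening: 0.596
finger_force: 0.0
```

Call:
move_arm:
  motion:
    - [0,0,-15,0,0,0,0.4]
    - [0,0,-50,0,0,0,0.4]
    - [0,0,-100,0,0,0,0.4]
    - [0,0,-140,0,0,0,0]
    - [0,0,-140,0,0,0,0]

```text
clock: 13.28
tool_pos: [0.6065, 0.0718, 0.2057]
eef_rot: [0.707, 0.707, 0.004, 0.001]
contact_force: [0.3, -0.1, -0.3]
opening: 0.803
finger_force: 0.0
```

Run:
```python
from h import *
s=snap('wrist');b=snap('side')
c=np.zeros((420,800,3),np.uint8)
c[:300,:400]=cv2.resize(bgr(s),(400,300),interpolation=3)
c[:400,400:]=cv2.resize(bgr(b)[170:290,150:270],(400,400),interpolation=3)
cv2.imwrite('pics/a2.png',c)
go(.4992,-.1795,.2,96.5)
```

```text
t 13.38 pos [0.604  0.0708 0.2019] yaw 90.01 F [-0.76  0.64 -1.12] shift [-250.3 -104.9    1.2] turn [ 0.  -0.1 -6.5]
```

View pics/a2.png

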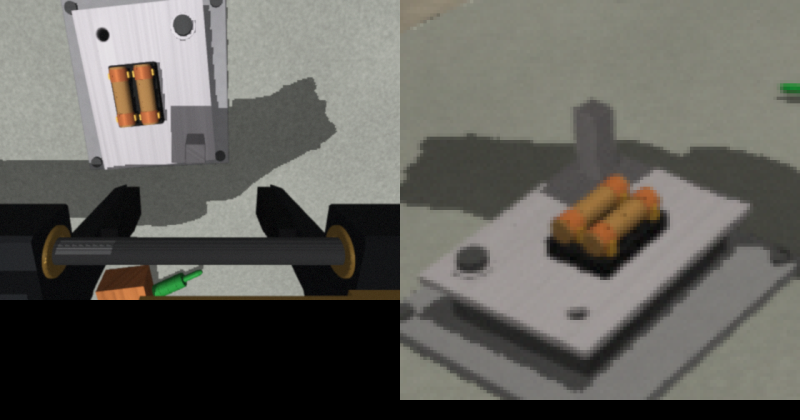

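The pin stands upright in hole A with its head on the plate. Hole B is at about (143,48) and the pivot head at about (256,35) in this wrist frame. Measuring hole B and checking the pin's head height.

Run:
```python
from h import *
s=dict(np.load('last_wrist.npz'));g=cv2.cvtColor(bgr(s),6)
m=(g[30:66,122:165]<150).astype(np.uint8)
c=max(cv2.findContours(m,0,1)[0],key=cv2.contourArea)+np.array([122,30]);e=cv2.fitEllipse(c);print(e)
B=ray(s,*e[0],.049)
m=(g[10:60,235:280]<170).astype(np.uint8);c=max(cv2.findContours(m,0,1)[0],key=cv2.contourArea)+np.array([235,10]);print(cv2.boundingRect(c),cv2.minEnclosingCircle(c))
P=ray(s,*cv2.minEnclosingCircle(c)[0],.054);d=P-B
print('B',B,'P',P,'dist',np.linalg.norm(d[:2]),'yaw',np.degrees(np.arctan2(d[1],d[0])))
W=pts(s);print(W[36:60:3,134:154:2,2].round(3))
W=pts(dict(np.load('last_side.npz')));k=(W[...,2]>.085)&(abs(W[...,0]-.604)<.03)&(abs(W[...,1]-.07)<.03);print('pin top',np.percentile(W[k][:,2],[90,98,100]),W[k].mean(0),k.sum())
```

```text
((143.47601318359375, 48.060401916503906), (17.0567626953125, 19.132596969604492), 149.86595153808594)
(242, 20, 29, 31) ((256.0, 35.0), 15.811488151550293)
B [0.5064336  0.18582299 0.049     ] P [0.59134927 0.19404586 0.054     ] dist 0.08531287435080515 yaw 5.531033822059376
[[0.049 0.05  0.049 0.049 0.049 0.049 0.049 0.047 0.047 0.05 ]
 [0.05  0.049 0.047 0.049 0.048 0.047 0.047 0.048 0.048 0.049]
 [0.048 0.048 0.047 0.042 0.041 0.04  0.037 0.039 0.048 0.048]
 [0.05  0.048 0.044 0.04  0.037 0.036 0.031 0.028 0.025 0.048]
 [0.048 0.047 0.042 0.037 0.035 0.029 0.027 0.024 0.019 0.014]
 [0.048 0.048 0.043 0.038 0.033 0.028 0.026 0.02  0.015 0.012]
 [0.049 0.048 0.047 0.039 0.035 0.029 0.025 0.019 0.014 0.048]
 [0.049 0.048 0.048 0.048 0.045 0.034 0.028 0.048 0.049 0.047]]
pin top [0.46175169 0.48880865 0.5040346 ] [0.59019434 0.09052423 0.34543118] 1156
```

Call:
move_arm:
  motion:
    - [-250,-105,0,0,0,-6.5,0]
    - [-250,-105,0,0,0,-6.5,0]
    - [-250,-105,0,0,0,-6.5,0]
    - [-250,-105,0,0,0,-6.5,0]
    - [-250,-105,0,0,0,-6.5,0]

```text
clock: 14.0
tool_pos: [0.4954, -0.1837, 0.1989]
eef_rot: [0.668, 0.744, -0.002, -0.002]
contact_force: [1.3, 0.9, 0.6]
opening: 0.996
finger_force: 0.0
```

Run:
```python
from h import *
s=snap('wrist')
W=pts(s);z=W[...,2]
q=s['world_to_cam']@np.array([.4991,-.1795,.097,1]);q=(s['intrinsics']@q[:3]/q[2]);print(q)
u0,v0=int(q[0])-25,int(q[1])-25;w=z[v0:v0+50,u0:u0+50]
m=((w>.093)&(w<.103)).astype(np.uint8);c=max(cv2.findContours(m,0,1)[0],key=cv2.contourArea)+np.array([u0,v0])
g=np.array([ray(s,*p[0],.097)[:2]*1000 for p in c],np.float32);print(cv2.minEnclosingCircle(g),cv2.minAreaRect(g))
go(.4992,-.1795,.056,96.5)
```

```text
[285.06720979 208.21175723   1.        ]
((498.57147216796875, -179.4674835205078), 11.020668029785156) ((498.712890625, -179.51930236816406), (20.242210388183594, 21.67827606201172), 6.1895527839660645)
t 14.05 pos [ 0.495  -0.1852  0.1989] yaw 96.05 F [-0.6  -2.35  0.38] shift [  5.2   5.7 142.8] turn [-0.4 -0.  -0.4]
```

Call:
move_arm:
  motion:
    - [5,5.2,40,-0.4,0,0,0.3]
    - [5,5.2,80,-0.4,0,0,0.3]
    - [5,5.2,120,-0.4,0,0,0.3]
    - [5,5.2,142,-0.4,0,0,0.3]
    - [5,5.2,142,-0.4,0,0,0.3]

```text
clock: 14.68
tool_pos: [0.5024, -0.1714, 0.0566]
eef_rot: [0.665, 0.747, 0.002, -0.001]
contact_force: [0.9, -0.4, 0.8]
opening: 0.7
finger_force: 0.0
```

Run:
```python
from h import *
go(.4987,-.1795,.057,96.5)
```

```text
t 14.68 pos [ 0.5024 -0.1714  0.0566] yaw 96.63 F [ 0.89 -0.4   0.83] shift [-7.7 -4.6 -0.5] turn [ 0.1 -0.3  0.1]
```

Call:
move_arm:
  motion:
    - [-4,-2,0,0,0,0,0.3]
    - [-7,-4,0,0,0,0,0.3]
    - [-7,-4,0,0,0,0,0.3]
    - [-7,-4,0,0,0,0,0.3]

```text
clock: 15.18
tool_pos: [0.5008, -0.1806, 0.0591]
eef_rot: [0.666, 0.746, 0.004, 0.002]
contact_force: [0.4, 0.1, 1.2]
opening: 0.699
finger_force: 0.0
```

Run:
```python
from h import *
go(.4990,-.1795,.057,96.5)
```

```text
t 15.18 pos [ 0.5008 -0.1806  0.0591] yaw 96.49 F [0.44 0.09 1.18] shift [ 1.3 -1.7  2.1] turn [ 0.4 -0.1 -0. ]
```

Call:
move_arm:
  motion:
    - [1,-1.5,1.5,0.2,0,0,0.3]
    - [1,-1.5,1.5,0.2,0,0,1]
    - [1,-1.5,1.5,0.2,0,0,1]
    - [1,-1.5,1.5,0.2,0,0,1]
    - [1,-1.5,1.5,0.2,0,0,1]

```text
clock: 15.8
tool_pos: [0.499, -0.1796, 0.057]
eef_rot: [0.666, 0.746, 0.002, 0.0]
contact_force: [-0.3, 0.8, -0.0]
opening: 0.271
finger_force: 0.0
```

Call:
move_arm:
  motion:
    - [0,0,0,0,0,0,1]
    - [0,0,0,0,0,0,1]

```text
clock: 16.05
tool_pos: [0.4991, -0.1796, 0.0571]
eef_rot: [0.666, 0.746, 0.002, 0.0]
contact_force: [-0.7, 0.1, 0.4]
opening: 0.24
finger_force: 40.0
```

Run:
```python
from h import *
go(.4987,-.1795,.057,96.5)
```

```text
t 16.05 pos [ 0.4991 -0.1796  0.0571] yaw 96.51 F [-0.71  0.1   0.41] shift [ 0.2 -0.3  0.1] turn [ 0.2 -0.1  0. ]
```

Call:
move_arm:
  motion:
    - [0,0,-20,0,0,0,1]
    - [0,0,-60,0,0,0,1]
    - [0,0,-110,0,0,0,1]
    - [0,0,-143,0,0,0,1]
    - [0,0,-143,0,0,0,1]

```text
clock: 16.68
tool_pos: [0.4998, -0.1804, 0.2021]
eef_rot: [0.666, 0.746, 0.003, 0.002]
contact_force: [0.5, 0.5, -1.6]
opening: 0.238
finger_force: 40.0
```

Run:
```python
from h import *
go(.511,.136,.2,95.5)
```

```text
t 16.68 pos [ 0.4998 -0.1804  0.2021] yaw 96.48 F [ 0.54  0.48 -1.56] shift [313.1  46.8   2.7] turn [ 0.4 -0.   1. ]
```

Call:
move_arm:
  motion:
    - [313,47,3,0.3,0,1,1]
    - [313,47,3,0.3,0,1,1]
    - [313,47,3,0.3,0,1,1]
    - [313,47,3,0.3,0,1,1]
    - [313,47,3,0.3,0,1,1]

```text
clock: 17.3
tool_pos: [0.5086, 0.1336, 0.1964]
eef_rot: [0.672, 0.74, -0.001, -0.002]
contact_force: [0.2, -0.5, -0.9]
opening: 0.242
finger_force: 40.0
```

Call:
move_arm:
  motion:
    - [0,0,0,0,0,0,1]
    - [0,0,0,0,0,0,1]
    - [0,0,0,0,0,0,1]
    - [0,0,0,0,0,0,1]

```text
clock: 17.8
tool_pos: [0.5096, 0.1305, 0.1977]
eef_rot: [0.673, 0.739, -0.0, -0.001]
contact_force: [0.5, 0.2, -1.8]
opening: 0.237
finger_force: 40.0
```

Run:
```python
from h import *
go(.5065,.186,.11,95.5)
s=snap('wrist');cv2.imwrite('pics/w5.png',bgr(s))
go(.5065,.186,.11,95.5)
```

```text
t 17.8 pos [0.5096 0.1305 0.1977] yaw 95.36 F [ 0.5   0.2  -1.77] shift [55.4  2.3 87.8] turn [-0.1 -0.1 -0.1]
t 17.85 pos [0.5097 0.1308 0.1979] yaw 95.38 F [ 0.21  0.17 -1.94] shift [55.   2.2 88. ] turn [-0.1 -0.1 -0.1]
```

View pics/w5.png

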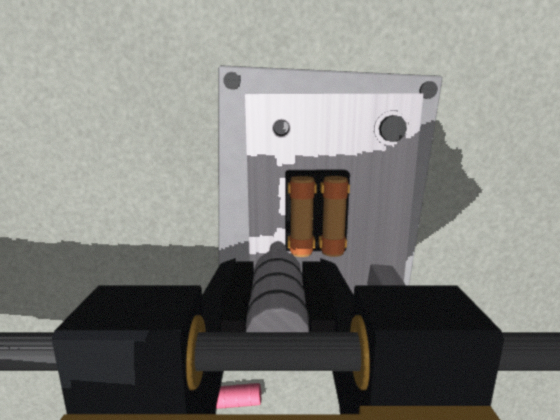

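Hole B is at about (281,128), the pivot bolt at about (392,129), and the bolt's nose at about (277,243). The pin's head is visible at the right at about (385,278).

Run:
```python
from h import *
s=dict(np.load('last_wrist.npz'));g=cv2.cvtColor(bgr(s),6)
m=(g[112:144,266:298]<150).astype(np.uint8);c=max(cv2.findContours(m,0,1)[0],key=cv2.contourArea)+np.array([266,112]);e=cv2.fitEllipse(c);print(e)
B=ray(s,*e[0],.049);print('B',B)
print(g[236:262:2,260:296:2])
print(ray(s,277,241,.154))
z=pts(s)[...,2];print(z[116:142:3,270:294:2].round(3))
```

```text
((280.83123779296875, 127.92352294921875), (16.22369956970215, 16.42514991760254), 14.20824146270752)
B [0.50613448 0.18584718 0.049     ]
[[215 212 206 207 203 200 190 213 226 223 222 223 198  41  53  55  66  72]
 [226 225 225 227 223 216 219 223 224 223 222 224 201  41  63  57  61  73]
 [227 227 224 225 224 215 218 214 205 190 210 222 197  44  74  63  62  71]
 [226 226 225 226 220 213 194 127  88  82  99 171 194  42  94  79  68  73]
 [225 224 224 225 223 187  92  75  74  78  78  83 132  40  91  77  66  71]
 [228 226 223 226 218 123  73  77  76  76  77  77  69  34 100  88  69  72]
 [225 226 224 227 208  95  75  72  78  77  73  77  72  36  67  95  83  77]
 [225 226 224 220 193  86  78  78  77  69  72  77  73  52  56  96 120 125]
 [213 212 205 166  96  72  75  73  72  71  74  74  76  78 115 143 118 142]
 [124 118  88  80  72  71  76  78  75  73  73  75  72  75  79  82  87 133]
 [ 99  76  67  71  69  70  71  76  76  74  74  74  76  76  72  72  74 110]
 [ 73  70  75  70  71  62  56  50  45  45  46  50  60  70  69  73  73  76]
 [ 69  71  65  55  41  40  42  44  49  49  53  47  35  39  50  68  71  66]]
[0.50842929 0.13191309 0.154     ]
[[0.049 0.049 0.049 0.05  0.048 0.049 0.049 0.05  0.049 0.048 0.049 0.049]
 [0.049 0.048 0.049 0.048 0.048 0.05  0.048 0.048 0.049 0.049 0.051 0.048]
 [0.049 0.049 0.049 0.01  0.012 0.011 0.013 0.012 0.011 0.048 0.05  0.049]
 [0.049 0.049 0.013 0.012 0.012 0.012 0.012 0.012 0.013 0.011 0.047 0.048]
 [0.049 0.048 0.012 0.013 0.012 0.012 0.011 0.011 0.011 0.012 0.048 0.05 ]
 [0.049 0.048 0.03  0.011 0.012 0.01  0.012 0.011 0.012 0.033 0.048 0.049]
 [0.049 0.048 0.048 0.034 0.02  0.016 0.017 0.022 0.044 0.048 0.049 0.05 ]
 [0.048 0.049 0.05  0.048 0.049 0.049 0.049 0.049 0.049 0.049 0.049 0.048]
 [0.049 0.048 0.048 0.049 0.048 0.049 0.049 0.049 0.048 0.047 0.048 0.049]]
```

Call:
move_arm:
  motion:
    - [30,1.5,10,0,0,0,1]
    - [56,2.6,40,0,0,0,1]
    - [56,2.6,80,0,0,0,1]
    - [56,2.6,90,0,0,0,1]
    - [56,2.6,90,0,0,0,1]

```text
clock: 18.48
tool_pos: [0.5067, 0.1877, 0.1082]
eef_rot: [0.673, 0.74, -0.0, -0.002]
contact_force: [0.2, -0.4, -0.2]
opening: 0.24
finger_force: 40.0
```

Call:
move_arm:
  motion:
    - [0,0,0,0,0,0,1]
    - [0,0,0,0,0,0,1]

```text
clock: 18.73
tool_pos: [0.5075, 0.1885, 0.1094]
eef_rot: [0.673, 0.74, 0.001, -0.001]
contact_force: [-0.4, 0.7, -1.3]
opening: 0.236
finger_force: 40.0
```

Run:
```python
from h import *
go(.507,.1872,.09,95.5)
s=snap('wrist');g=cv2.cvtColor(bgr(s),6)
h=r.get_state()['tool_pos'][2]-.044
c=bgr(s)[170:290,200:360];cv2.imwrite('pics/b1.png',cv2.resize(c,None,fx=5,fy=5,interpolation=3)[:600,:800])
q=[(s['intrinsics']@(s['world_to_cam']@np.array(p))[:3]) for p in [(.5061,.1858,.049,1)]][0];print(q/q[2],h)
```

```text
t 18.73 pos [0.5075 0.1885 0.1094] yaw 95.47 F [-0.38  0.68 -1.31] shift [-1.3 -0.6 19.3] turn [ 0.  -0.2 -0. ]
[275.86326304 237.58691744   1.        ] 0.06519085848204624
```

View pics/b1.png

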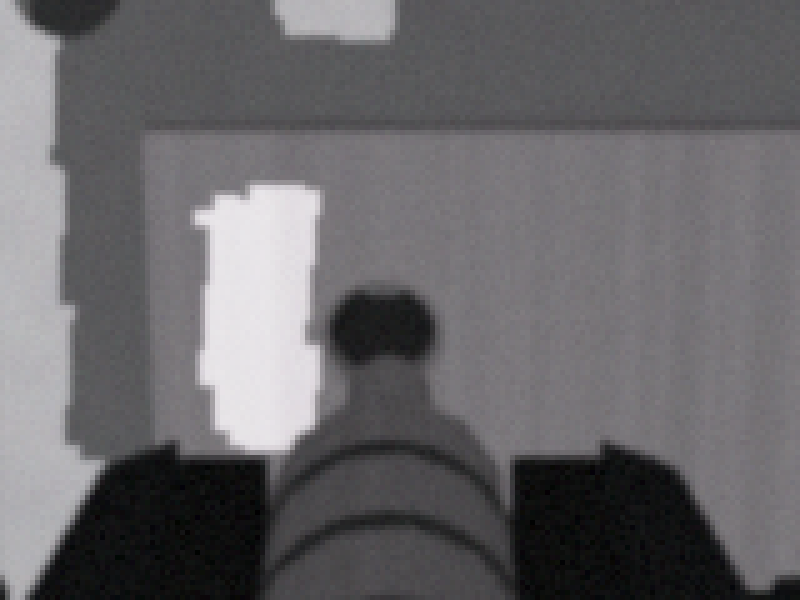

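The bolt's nose sits in front of the dark hole at crop (382,338), about 1 mm to the right of its centre. The small correction (-1.3, -0.8) agrees with the calculation, so I'm going down.

Call:
move_arm:
  motion:
    - [-1.3,-0.8,5,0,0,0,1]
    - [-1.3,-0.8,11,0,0,0,1]
    - [-1.3,-0.8,15,0,0,0,1]
    - [-1.3,-0.8,18,0,0,0,1]
    - [-1.3,-0.8,18,0,0,0,1]

```text
clock: 19.4
tool_pos: [0.5057, 0.1871, 0.0898]
eef_rot: [0.672, 0.74, -0.0, -0.002]
contact_force: [-0.2, 0.1, -0.4]
opening: 0.238
finger_force: 40.0
```

Call:
move_arm:
  motion:
    - [0,0.8,1,0,0,0,1]
    - [0,0.8,3,0,0,0,1]
    - [0,0.8,5,0,0,0,1]
    - [0,0.8,6,0,0,0,1]
    - [0,0.8,6,0,0,0,1]

```text
clock: 20.02
tool_pos: [0.5066, 0.1872, 0.0841]
eef_rot: [0.672, 0.74, 0.0, -0.002]
contact_force: [0.2, -0.1, -1.5]
opening: 0.238
finger_force: 40.0
```

Call:
move_arm:
  motion:
    - [0,0,2,0,0,0,1]
    - [0,0,4,0,0,0,1]
    - [0,0,6,0,0,0,1]
    - [0,0,8,0,0,0,1]
    - [0,0,8,0,0,0,1]

```text
clock: 20.65
tool_pos: [0.5066, 0.1872, 0.076]
eef_rot: [0.672, 0.74, 0.0, -0.002]
contact_force: [-0.3, -0.3, -0.9]
opening: 0.233
finger_force: 40.0
```

Call:
move_arm:
  motion:
    - [0,0,2.5,0,0,0,1]
    - [0,0,5,0,0,0,1]
    - [0,0,7.5,0,0,0,1]
    - [0,0,10,0,0,0,1]
    - [0,0,12,0,0,0,1]

```text
clock: 21.28
tool_pos: [0.5066, 0.1873, 0.064]
eef_rot: [0.672, 0.74, 0.0, -0.002]
contact_force: [0.1, 0.1, -0.9]
opening: 0.238
finger_force: 40.0
```

Call:
move_arm:
  motion:
    - [0,0,1,0,0,0,1]
    - [0,0,2,0,0,0,1]
    - [0,0,3.5,0,0,0,1]
    - [0,0,3.5,0,0,0,1]

```text
clock: 21.78
tool_pos: [0.5067, 0.1873, 0.061]
eef_rot: [0.672, 0.74, 0.0, -0.001]
contact_force: [-1.0, 0.3, 3.3]
opening: 0.236
finger_force: 40.0
```

Seated. Releasing and lifting clear.

Call:
move_arm:
  motion:
    - [0,0,0,0,0,0,0.45]
    - [0,0,0,0,0,0,0.45]
    - [0,0,0,0,0,0,0.45]
    - [0,0,0,0,0,0,0.45]

```text
clock: 22.28
tool_pos: [0.5066, 0.1873, 0.0606]
eef_rot: [0.672, 0.74, 0.0, -0.002]
contact_force: [0.2, -0.2, 0.0]
opening: 0.554
finger_force: 0.0
```

Call:
move_arm:
  motion:
    - [0,0,-15,0,0,0,0.45]
    - [0,0,-50,0,0,0,0.45]
    - [0,0,-100,0,0,0,0.45]
    - [0,0,-140,0,0,0,0.45]
    - [0,0,-140,0,0,0,0.45]

```text
clock: 22.9
tool_pos: [0.5088, 0.188, 0.2046]
eef_rot: [0.672, 0.74, 0.004, -0.0]
contact_force: [-0.3, 0.3, -0.5]
opening: 0.548
finger_force: 0.0
```

Call:
move_arm:
  motion:
    - [-80,0,-40,0,0,0,0.45]
    - [-80,0,-40,0,0,0,0.45]
    - [-80,0,-40,0,0,0,0.45]
    - [-80,0,-40,0,0,0,0.45]
    - [-80,0,-40,0,0,0,0.45]

```text
clock: 23.52
tool_pos: [0.514, 0.1089, 0.2398]
eef_rot: [0.671, 0.741, -0.0, -0.002]
contact_force: [0.7, 0.5, -0.2]
opening: 0.55
finger_force: 0.0
```

Run:
```python
from h import *
s=snap('wrist');b=snap('side')
c=np.zeros((420,800,3),np.uint8)
c[:300,:400]=cv2.resize(bgr(s),(400,300),interpolation=3)
c[:400,400:]=cv2.resize(bgr(b)[170:290,150:270],(400,400),interpolation=3)
cv2.imwrite('pics/end.png',c)
W=pts(s)
for n,x,y in[('pin',.604,.070),('bolt',.5062,.186)]:
  k=(abs(W[...,0]-x)<.014)&(abs(W[...,1]-y)<.014)&(W[...,2]>.09)&(W[...,2]<.12); 
  print(n,k.sum(),(np.median(W[k],0).round(4),np.percentile(W[k][:,2],[50,90])) if k.any() else '')
```

```text
pin 678 (array([0.6021, 0.0718, 0.1003]), array([0.10033719, 0.10137191]))
bolt 708 (array([0.5061, 0.1866, 0.1006]), array([0.10058623, 0.10151472]))
```

View pics/end.png

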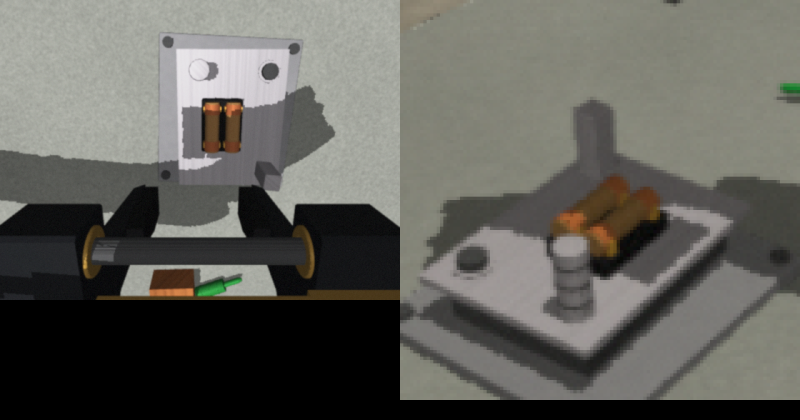

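Both heads top out at about 0.101 m, which is the plate top plus 52 mm, and both stand upright. The arm is clear, so I'm handing in.

```bash
python3 -c "
from h import *
print(finish_job())"
```

```text
the job is handed in; nothing more can be done
None
```

The drift pin is home in hole A and the bolt is home in hole B. Both are upright and let go, the arm is clear, and the job is handed in; no pass/fail result came back.

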